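# Wedge the bearing nest into its dovetail mount and load a bearing

## Robot

A 7-joint arm with a two-finger parallel gripper is mounted at the origin on a cart in front of the work surface, level with it; the furniture and walls round the work are solid. World frame = base frame: x ahead of the robot, y to its left, z up, the work surface at z = 0. Lengths are in mm, angles in rad, forces in N, time in s.
With the tool pointing down it reaches from about 400 to 850 mm from the base axis. Payload 10.4 kg.
Tool frame: the origin (TCP) lies at the very end of the fingers, on their centre line; the grasp point (between the pads) lies 19 mm behind it (env.tcp_to_grasp is the distance from the TCP to the grasp point, in mm); z points along the fingers, y is the line along which they close (so a half turn about z gives the same grasp; the last joint's range is limited). The gripper opens to 87 mm and grips with 3 to 60 N. Pads are 19 mm wide; open, the fingers measure 117 mm over their backs; the gripper's body (75 mm by 190 mm) begins 51 mm behind the grasp point.
Start: joints at [-1.143, 0.332, -0.065, 1.46, 0.022, 1.35, -0.088], TCP at [272.294, 562.59, 222.576] pointing down, gripper open.
Joint ranges: [-2.6, 2.6], [-0.5, 2.12], [-1.47, 1.34], [0.16, 2.42], [-1.27, 4.41], [0.06, 2.06], [-2.6, 2.6]. Speed limits (rad/s): [2.22, 2.22, 2.79, 2.79, 3.14, 3.14, 3.14].

## Interface

Orientations are given as [roll, pitch, yaw] about the fixed x, y, z axes, in that order (R = Rz(yaw) Ry(pitch) Rx(roll)).
In Python, from station import env gives the robot as it stands.
- The arm moves only by the tool send_rows, never from a script. Its arguments are lists of equal length, an entry for each row: "delta_pos": the shift along the world's x, y, z in units of 0.8 m (1.0 is 0.8 m), a list of three; "dr": the turn, a rotation vector about the world's x, y, z in units of 0.5 rad (1.0 is 0.5 rad), a list of three; "fingers": the closure, from 0 (fully open) to 1 (shut). In form: {"delta_pos": [[x, y, z], ...], "dr": [[rx, ry, rz], ...], "fingers": [fingers, ...]}. A call has 1 to 20 rows; each row is the pose to reach, as a shift and turn from the pose commanded when the call began; what a row does not reach only later rows make up. A row lasts 1/12 s, in which the tool goes at most 41.7 mm and 7.16 degrees, less where a joint would pass 70% of its speed; a pose out of reach is approached as far as the arm can. A call with a number of a shift or a turn outside -1 to 1 is refused whole. A call with a gripper value outside its range is refused whole. The fingers move at their own pace and stop on an object; "newtons" is the grip in N (left out, the last holds). Time passes only in rows, so rows that repeat a pose let the fingers close. It gives the time, the measured TCP pose, the force, the opening and the grip force at its end, in the units of the state.
- env.sense(): the state, without advancing time (a new reading comes with each control period).
- env.read_camera(name): name is "scene" or "side" or "wrist"; returns a dict with "frame" (420x560x3 uint8, red, green, blue), "fx", "fy", "cx", "cy" (pixels), "cam_to_world" (4x4, takes a point from camera to world coordinates). Camera axes: x right, y up, looking along -z (the intrinsics and any distortion apply to the point x, -y, -z); pixel columns grow to the right and rows downward; lengths in mm; the calibration is good to about 2 mm. A picture is of the moment at which its call begins. There is no depth.
- env.job_done(): hands the job in; it is judged then, once.
The state is a dict: "clock": time; "qpos": joint angles; "joint_vel": joint speeds; "tau": joint torques, N m; "position": TCP position; "eef_rot": TCP orientation; "contact_force": force on the tool from outside, world axes, zero at the start; "torque": the same for the moment, N m; "width": opening from 0.0 (shut) to 1.0 (fully open); "grip_force": force on a finger pad.
Only numpy, scipy, OpenCV 4.12 (cv2) and the standard library are available. Lean on these libraries where they do the work, as an engineer would, in place of code of your own. Each camera call takes 0.05 s, during which the arm holds its last target. There are 200 camera calls.

## Task

Get the bench mount ready for greasing a bearing. Put the bearing nest's dovetail into the wide end of the mount and slide it along the tapered way until it wedges tight, so that it stays clamped when you let go, but do not force it. Then set the 40 mm ball bearing flat in the nest, between its four pins, let go, and leave everything else where it stands.

Things in the scene. Friction and masses are not known exactly. Their poses are not given: they have to be found in the camera images.
- mount: dovetail bench mount, bolted down: grey plate 200 x 124 x 10 mm with two steel rails 132 mm long, tops 24 mm up, and a way between them. Origin: at counter level, on the way's centre line, under mid-rail. x runs along the way from its wide mouth (-x) to its narrow end (+x); z up. Plate from x -115 to +85, y -66 to +58 mm; its top (z 10 mm) is the bed of the way
- mount_mouth (a point): middle of the way's wide mouth, on the bed (mount x -66, y -3.5, z 10 mm); axes as the mount's. Before it the plate is a flat landing 49 mm long. The flanks lean 30 deg over the way. The +y flank is parallel to x and 22 mm off the centre line half-way up; the -y flank is a brass gib tapering 1:10: the way is about 51 mm wide at the mouth, 38 at the far end (half-way up)
- gib_rail: the mount's -y rail, part of it (same origin, axes). Its brass gib is set lengthwise by a screw and locked, up to 16 mm either way, not reported: so the nest wedges with its origin anywhere from mount x -13 to +25 mm: feel for it. Sliding drags about 1 N; at the wedge it climbs to 10 N in 1 to 3 mm. Pushed with 12 to 18 N along x it stays clamped; over 22 N is forcing it
- nest: bearing nest, loose, about 0.45 kg, 52 mm high. Origin: centre of its underside; x to its narrow end, which goes in first; z up. Steel dovetail below: x -40 to +40, 12.5 mm high; +y flank parallel to x, 22 mm from the middle half-way up (so at mount y 0 it touches the fixed rail; all play is on -y); -y flank tapering 1:10, 18 mm off at the nose, 26 at the tail. Underside 4 mm wider per side
- nest_grip (a point): centre of the nest's aluminium block, on its middle axis 31 mm above its underside; axes as the nest's. Block 48 x 48 mm, from 18 to 44 mm above the underside: grip it by the sides; below it is a 24 mm wide neck. In the way the rails' tops are 14 mm above the nest's underside
- nest_seat (a point): centre of the block's top face, 44 mm above the nest's underside, where the bearing's underside rests, between four steel pins 8 mm thick, 7.5 mm high with tapered tops, at x, y = +-18 mm from here. They leave about 1.4 mm round the bearing; between neighbouring pins is a 28 mm gap for a fingertip
- bearing_center (a point): centre of the loose ball bearing to be greased, lying flat: 40 mm outside diameter, 12 mm thick, 0.07 kg, steel; the point is 6 mm above its underside
- large_bearing: a bystander: larger ball bearing, 52 mm in diameter, 15 mm thick, lying flat; origin at its underside
- grease_tin: a bystander: round green tin with white lid, 73 mm in diameter, 48 mm high; origin at its underside
- oil_bottle: a bystander: white plastic oiler with red spout, 46 mm in diameter, 139 mm high; origin at its underside
- hex_key: a bystander: small hex key 78 x 33 x 5 mm lying on the counter; origin at its underside
- tape_measure: a bystander: yellow tape measure 80 x 32 x 62 mm; origin at its underside
- fitting_tray: a bystander: red open tray 106 x 151 x 38 mm holding three brass fittings; origin at its underside
- screwdriver: a bystander: screwdriver 210 mm long with yellow handle lying on the counter; origin at its underside

How it is judged:
By the outcome, as a careful person would: the job done as asked, in the order asked, and still so for the second after the job is handed in, with the robot touching nothing.
It also fails if it takes over 72 s, if anything falls off the work surface, if the arm or the gripper's body presses on something with over 40 N, if the wrist force passes 120 N, or if a joint passes its speed limit or range.

## Working session

There is one attempt and no reset: what is moved stays moved. The work goes in short steps, Python scripts to look and compute and a tool call to move; the robot and the scene stay as the last step left them, time stands still between calls to the robot, and variables do not carry over. Pictures are saved under pics/ and viewed, at most 10 in all, crops included, and the job is handed in when it is done.

Besides the shell and the picture viewer there is one more tool, called as name(argument=value, ...) on one line, values as JSON. send_rows: Moves the arm, as the interface text tells. Its arguments: {"type":"object","properties":{"delta_pos":{"type":"array","items":{"type":"array","items":{"type":"number"}}},"dr":{"type":"array","items":{"type":"array","items":{"type":"number"}}},"fingers":{"type":"array","items":{"type":"number"}},"newtons":{"type":"number"}},"required":["delta_pos","dr","fingers"]}

```bash
mkdir -p pics
cat > h.py <<'E'
import numpy as np,cv2
from station import env
def shot(n,f=None):
    c=env.read_camera(n); im=cv2.cvtColor(c["frame"],cv2.COLOR_RGB2BGR)
    if f: cv2.imwrite("pics/"+f,im); 
    np.savez("pics/"+(f or n)+".npz",**{k:np.array(v) for k,v in c.items()})
    return c
def load(f): return dict(np.load("pics/"+f+".npz"))
def ray(c,u,v):
    T=np.array(c["cam_to_world"]); d=np.array([(u-c["cx"])/c["fx"],-(v-c["cy"])/c["fy"],-1.])
    return T[:3,3],T[:3,:3]@d
def onz(c,u,v,z):
    o,d=ray(c,u,v); return o+d*(z-o[2])/d[2]
def proj(c,p):
    T=np.array(c["cam_to_world"]); q=T[:3,:3].T@(np.array(p)-T[:3,3]); return c["cx"]+c["fx"]*q[0]/-q[2], c["cy"]-c["fy"]*q[1]/-q[2]
E
python3 - <<'E'
from h import *
for n in("scene","side","wrist"):
    c=shot(n,n+"0.png"); print(n,[k for k in c],c["fx"],c["cx"],np.round(c["cam_to_world"],2).tolist())
s=env.sense();print({k:np.round(v,3).tolist() for k,v in s.items()})
a=[cv2.imread(f"pics/{n}0.png") for n in("scene","side")]
E
```

```text
scene ['frame', 'fx', 'fy', 'cx', 'cy', 'cam_to_world'] 422.57072182497444 276.04596759075946 [[0.81, 0.36, -0.46, -45.62], [-0.58, 0.47, -0.66, -832.65], [-0.02, 0.81, 0.59, 846.62], [0.0, 0.0, 0.0, 1.0]]
side ['frame', 'fx', 'fy', 'cx', 'cy', 'cam_to_world'] 398.51410563964845 281.5045900962283 [[-0.91, 0.16, -0.39, 20.36], [-0.42, -0.36, 0.83, 1176.59], [-0.01, 0.92, 0.39, 599.03], [0.0, 0.0, 0.0, 1.0]]
wrist ['frame', 'fx', 'fy', 'cx', 'cy', 'cam_to_world'] 366.80908054791377 281.0017490976003 [[0.44, -0.87, -0.22, 213.71], [0.9, 0.42, 0.11, 592.1], [-0.0, -0.24, 0.97, 383.28], [0.0, 0.0, 0.0, 1.0]]
{'clock': 0.15, 'qpos': [-1.143, 0.333, -0.065, 1.461, 0.022, 1.35, -0.088], 'joint_vel': [-0.001, -0.001, 0.001, -0.004, 0.0, 0.001, 0.001], 'tau': [0.001, -62.363, 0.025, -39.014, -0.061, 0.037, 0.0], 'position': [272.184, 562.318, 221.941], 'eef_rot': [-3.141, 0.0, 2.691], 'contact_force': [1.032, 0.271, 0.116], 'torque': [-0.019, -0.0, 0.032], 'grip_force': 0.0, 'width': 1.0}
```

View pics/scene0.png

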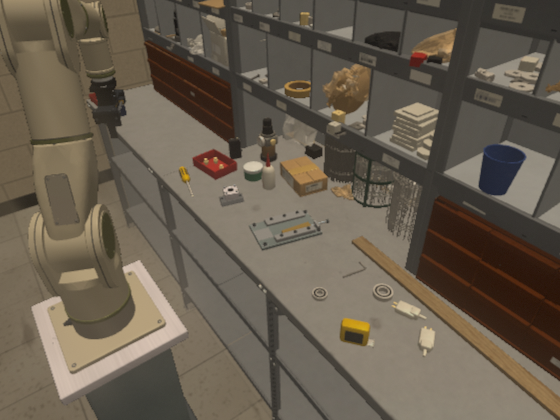

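View pics/side0.png

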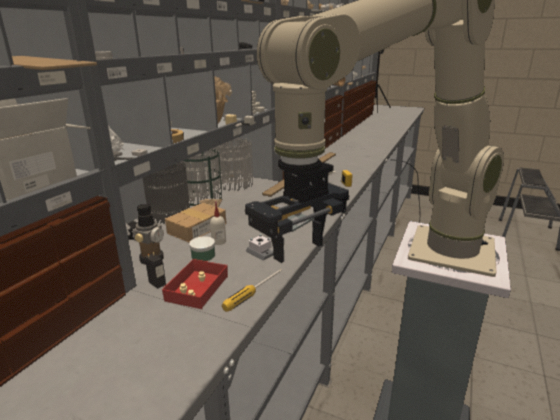

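Scene shows: nest at (231,195), mount around (286,228) with brass gib on the right side, 40 mm bearing (319,293), large one (383,291). Side view: nest (260,245), mount hidden by the gripper.

Run:
```python
from h import *
c=load("scene0.png")
for n,u,v,z in[("nest",231,190,40),("mount",286,228,10),("gib",298,230,24),("bear",319,293,6),("large",383,291,8)]: print(n,onz(c,u,v,z).round())
print("side nest",onz(load("side0.png"),260,241,40).round())
im=c["frame"][:,:,::-1]
a=cv2.resize(im[150:310,190:400],None,fx=3.8,fy=3.7,interpolation=cv2.INTER_CUBIC)
cv2.imwrite("pics/crop1.png",a)
```

```text
nest [524. 256.  40.]
mount [572.   3.  10.]
gib [585. -41.  24.]
bear [ 480. -264.    6.]
large [ 618. -361.    8.]
side nest [522. 255.  40.]
```

View pics/crop1.png

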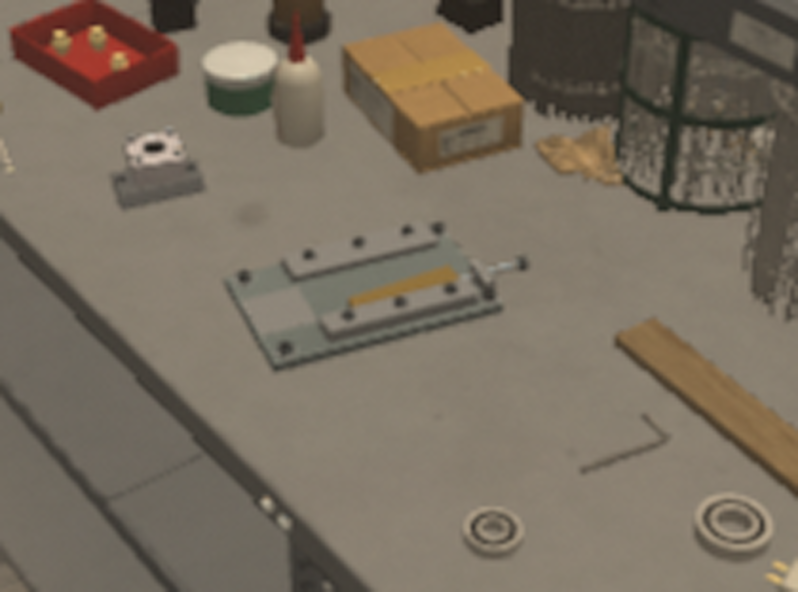

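send_rows(delta_pos=[[0.04,-0.03,0.03],[0.08,-0.07,0.05],[0.12,-0.11,0.05],[0.15,-0.15,0.05],[0.19,-0.19,0.05],[0.22,-0.23,0.05],[0.25,-0.27,0.05],[0.28,-0.31,0.05],[0.3,-0.35,0.05],[0.3,-0.38,0.05],[0.3,-0.38,0.05],[0.3,-0.38,0.05],[0.3,-0.38,0.05]], dr=[[0,0,0],[0,0,0],[0,0,0],[0,0,0],[0,0,0],[0,0,0],[0,0,0],[0,0,0],[0,0,0],[0,0,0],[0,0,0],[0,0,0],[0,0,0]], fingers=[0,0,0,0,0,0,0,0,0,0,0,0,0])

```text
clock: 1.23
position: [511.8, 259.5, 262.5]
eef_rot: [3.141, -0.001, 2.692]
contact_force: [-0.9, 0.6, -0.9]
width: 1.002
grip_force: 0.0
```

Run:
```python
from h import *
c=shot("wrist","w1.png");s=env.sense();print(s["clock"],s["position"],s["eef_rot"],s["qpos"])
```

```text
1.2833 [511.60453469 260.06762683 262.41627883] [ 3.14130765e+00 -6.60358387e-04  2.69280400e+00] [-0.68389408  0.1973843   0.1569039   1.54919247 -0.03183178  1.39759733
  0.59751072]
```

View pics/w1.png

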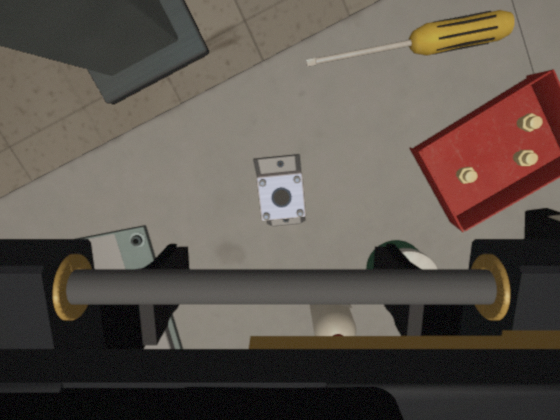

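The wrist view shows the nest at (282,197), with a dovetail end visible above it at (278,163) and another below at (285,222). The mount is at lower left, around (110,245).

Run:
```python
from h import *
c=load("w1.png");im=c["frame"][:,:,::-1]
cv2.imwrite("pics/crop2.png",cv2.resize(im[140:240,235:335],None,fx=6,fy=6,interpolation=cv2.INTER_CUBIC))
```

```text
(no output)
```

View pics/crop2.png

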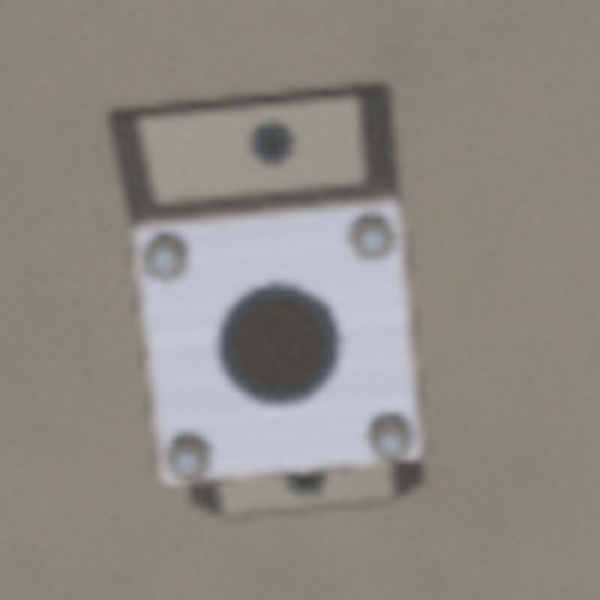

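The crop shows the nest's wide tail up, its nose down and the tapered flank on the left. Block corners are at about (137,222), (402,200), (422,457), (163,484) in crop pixels.

Run:
```python
from h import *
c=load("w1.png")
f=lambda p:((p[0]+.5)/6-.5+235,(p[1]+.5)/6-.5+140)
for z,P in((44,[(137,222),(402,200),(422,457),(163,484)]),(51.5,[(165,256),(372,236),(391,435),(188,455)])):
    Q=np.array([onz(c,*f(p),z) for p in P])[:,:2]; m=Q.mean(0)
    x=(Q[2]+Q[3]-Q[0]-Q[1])/2; y=(Q[1]+Q[2]-Q[0]-Q[3])/2
    print(m.round(1),np.linalg.norm(x),np.linalg.norm(y),"yawx",np.arctan2(x[1],x[0]),"yawy",np.arctan2(y[1],y[0])-np.pi/2)
c=load("scene0.png")
g=lambda p:(p[0]/3.8+190,p[1]/3.7+150)
Q=np.array([onz(c,*g(p),10) for p in[(225,280),(277,367),(500,308),(440,225)]]);print(Q.round(0))
x=Q[2]-Q[1];print(np.arctan2(x[1],x[0]))
```

```text
[523.2 255.8] 46.72949500338803 46.31214759718687 yawx -0.36449139882544845 yawy -0.356055835516065
[522.3 255.8] 35.215822699856574 35.5537176997925 yawx -0.3481886329731497 yawy -0.35222075102519423
[[486.  84.  10.]
 [457. -35.  10.]
 [644. -84.  10.]
 [679.  36.  10.]]
-0.2570145668993402
```

send_rows(delta_pos=[[0.02,-0.04,0.02],[0.035,-0.08,0.04],[0.05,-0.12,0.05],[0.07,-0.16,0.05],[0.09,-0.2,0.05],[0.11,-0.24,0.05],[0.12,-0.28,0.05],[0.13,-0.31,0.05],[0.14,-0.34,0.05],[0.145,-0.34,0.05],[0.145,-0.34,0.05],[0.145,-0.34,0.05]], dr=[[0,0,0.1],[0,0,0.2],[0,0,0.3],[0,0,0.4],[0,0,0.4],[0,0,0.4],[0,0,0.4],[0,0,0.4],[0,0,0.4],[0,0,0.4],[0,0,0.4],[0,0,0.4]], fingers=[0,0,0,0,0,0,0,0,0,0,0,0])

```text
clock: 2.28
position: [628.4, -11.2, 302.1]
eef_rot: [3.141, -0.001, 2.893]
contact_force: [-0.7, 1.2, 0.0]
width: 1.0
grip_force: 0.0
```

Run:
```python
from h import *
c=shot("wrist","w2.png");s=env.sense();print(s["clock"],s["position"],s["eef_rot"],s["qpos"])
im=cv2.imread("pics/w2.png");cv2.imwrite("pics/w2b.png",cv2.resize(im[0:260,100:460],None,fx=2.2,fy=2.2,interpolation=cv2.INTER_CUBIC))
```

```text
2.3333 [628.22835015 -10.92518823 302.24315445] [ 3.14090250e+00 -7.91026115e-04  2.89391853e+00] [-0.30686425  0.31697552  0.33381449  1.33744867 -0.10338831  1.50456897
  1.34149797]
```

View pics/w2b.png

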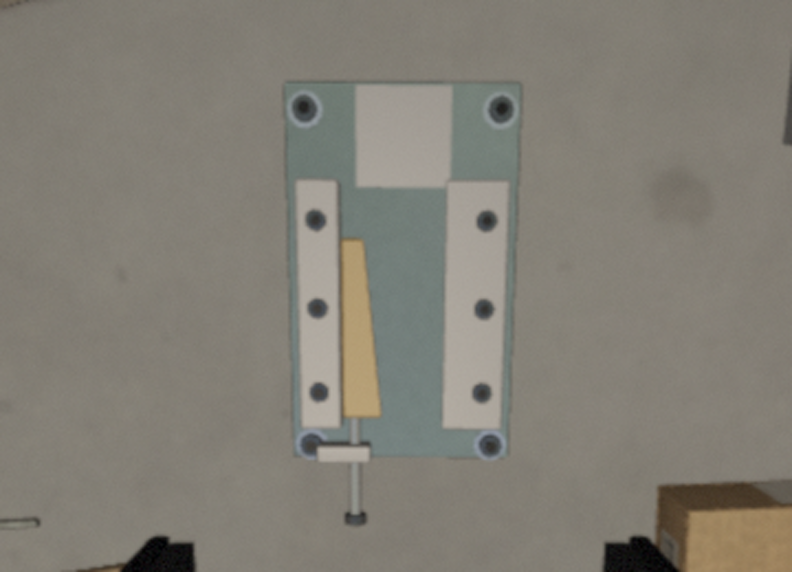

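The picture shows the mount cleanly. In crop pixels the plate corners are (285,82), (521,83), (508,458), (294,457), the mouth is at the top (landing pad), the gib edge runs (363,240)→(380,416), and the right rail's inner edge is x≈445.

Run:
```python
from h import *
c=load("w2.png")
f=lambda p:((p[0]+.5)/2.2-.5+100,(p[1]+.5)/2.2-.5)
def fit(M,W):
    M=np.array(M,float);W=np.array(W)[:,:2];a=M-M.mean(0);b=W-W.mean(0)
    t=np.arctan2((a[:,0]*b[:,1]-a[:,1]*b[:,0]).sum(),(a*b).sum());R=np.array([[np.cos(t),-np.sin(t)],[np.sin(t),np.cos(t)]])
    o=W.mean(0)-R@M.mean(0);return o,t,R,(W-o)@R-M
P=[onz(c,*f(p),10) for p in[(285,82),(521,83),(508,458),(294,457)]]
o,t,R,r=fit([(-115,-66),(-115,58),(85,58),(85,-66)],P);print("plate",o,t,r.round(1).tolist())
P2=[onz(c,*f(p),24) for p in[(297,180),(338,180),(340,428),(302,428),(447,181),(509,182),(503,429),(443,429)]]
print("rails z24 in mount",((np.array(P2)[:,:2]-o)@R).round(1).tolist())
for z in(20,22,24): print("gib",z,((np.array([onz(c,*f(p),z) for p in[(363,240),(380,416)]])[:,:2]-o)@R).round(1).tolist())
```

```text
plate [588.04028564   6.14369623] -0.2541374785695966 [[0.4, 1.0], [0.3, -1.0], [-0.4, -0.2], [-0.4, 0.2]]
rails z24 in mount [[-65.3, -58.4], [-65.4, -37.3], [64.7, -38.0], [64.8, -59.1], [-65.1, 18.9], [-64.8, 50.9], [64.9, 52.4], [65.0, 19.1]]
gib 20 [[-35.8, -24.8], [58.6, -15.9]]
gib 22 [[-35.7, -24.7], [58.2, -15.8]]
gib 24 [[-35.7, -24.6], [57.8, -15.8]]
```

Run:
```python
from h import *
c=load("scene0.png")
b=onz(c,300/3.8+190,140/3.7+150,0)[:2];t=onz(c,240/3.8+190,60/3.7+150,48)[:2]
a=2.786;X=np.array([np.cos(a),np.sin(a)]);Y=np.array([np.sin(a),-np.cos(a)])
for q in(b,t): d=q-np.array([522.7,255.8]);print(q.round(),(d@X).round(),(d@Y).round())
```

```text
[670. 237.] -144.0 34.0
[666. 332.] -108.0 121.0
```

send_rows(delta_pos=[[-0.03,0.04,0],[-0.05,0.08,0],[-0.07,0.12,-0.01],[-0.09,0.16,-0.03],[-0.11,0.2,-0.05],[-0.12,0.24,-0.08],[-0.13,0.28,-0.11],[-0.132,0.31,-0.14],[-0.132,0.3365,-0.17],[-0.132,0.3365,-0.2],[-0.132,0.3365,-0.23],[-0.132,0.3365,-0.26],[-0.132,0.3365,-0.26],[-0.132,0.3365,-0.26],[-0.132,0.3365,-0.26],[-0.132,0.3365,-0.26]], dr=[[0,0,-0.05],[0,0,-0.1],[0,0,-0.15],[0,0,-0.21],[0,0,-0.21],[0,0,-0.21],[0,0,-0.21],[0,0,-0.21],[0,0,-0.21],[0,0,-0.21],[0,0,-0.21],[0,0,-0.21],[0,0,-0.21],[0,0,-0.21],[0,0,-0.21],[0,0,-0.21]], fingers=[0,0,0,0,0,0,0,0,0,0,0,0,0,0,0,0])

```text
clock: 3.67
position: [523.5, 256.7, 96.6]
eef_rot: [3.139, 0.002, 2.786]
contact_force: [0.6, -0.5, -0.2]
width: 0.996
grip_force: 0.0
```

Run:
```python
from h import *
c=shot("wrist","w3.png");s=env.sense();print(s["clock"],s["position"],s["eef_rot"],s["contact_force"],s["joint_vel"].round(3))
im=c["frame"];g=(im.min(2)>150).astype(np.uint8)
n,l,st,ce=cv2.connectedComponentsWithStats(g)
print([(st[i].tolist(),ce[i].round(1).tolist()) for i in range(1,n) if st[i,4]>300])
print("expected seat px",proj(c,(522.7,255.8,44)))
```

```text
3.7167 [523.49669052 256.55192714  96.47751611] [3.13915954e+00 1.68106005e-03 2.78612591e+00] [-0.52659829  0.6489459   0.13447922] [ 0.006  0.002  0.001  0.006  0.001 -0.004  0.002]
[([238, 195, 78, 73, 3914], [276.5, 230.0])]
expected seat px (np.float64(277.1387508579403), np.float64(230.96720647250572))
```

send_rows(delta_pos=[[-0.001,-0.001,-0.03],[-0.001,-0.001,-0.06],[-0.001,-0.001,-0.085],[-0.001,-0.001,-0.099],[-0.001,-0.001,-0.099],[-0.001,-0.001,-0.099],[-0.001,-0.001,-0.099],[-0.001,-0.001,-0.099],[-0.001,-0.001,-0.099],[-0.001,-0.001,-0.099],[-0.001,-0.001,-0.099],[-0.001,-0.001,-0.099],[-0.001,-0.001,-0.099],[-0.001,-0.001,-0.099],[-0.001,-0.001,-0.099],[-0.001,-0.001,-0.099]], dr=[[0,0,0],[0,0,0],[0,0,0],[0,0,0],[0,0,0],[0,0,0],[0,0,0],[0,0,0],[0,0,0],[0,0,0],[0,0,0],[0,0,0],[0,0,0],[0,0,0],[0,0,0],[0,0,0]], fingers=[0,0,0,0,0,0,1,1,1,1,1,1,1,1,1,1], newtons=40)

```text
clock: 5.05
position: [521.9, 255.0, 15.5]
eef_rot: [3.141, 0.0, 2.786]
contact_force: [-0.5, 0.2, 2.0]
width: 0.545
grip_force: 40.0
```

send_rows(delta_pos=[[0,0,0],[0,0,0],[0,0,0.005],[0,0,0.005],[0,0,0.005],[0,0,0.005],[0,0,0.005],[0,0,0.005],[0,0,0.005],[0,0,0.005],[0,0,0.005],[0,0,0.02],[0,0,0.05],[0,0,0.08],[0,0,0.1],[0,0,0.1],[0,0,0.1]], dr=[[0,0,0],[0,0,0],[0,0,0],[0,0,0],[0,0,0],[0,0,0],[0,0,0],[0,0,0],[0,0,0],[0,0,0],[0,0,0],[0,0,0],[0,0,0],[0,0,0],[0,0,0],[0,0,0],[0,0,0]], fingers=[0.3,0.3,0.3,0.3,1,1,1,1,1,1,1,1,1,1,1,1,1], newtons=50)

```text
clock: 6.47
position: [522.0, 255.1, 95.9]
eef_rot: [3.141, 0.001, 2.786]
contact_force: [0.3, 0.4, -5.6]
width: 0.548
grip_force: 50.0
```

Run:
```python
from h import *
c=shot("wrist","w4.png");s=env.sense();print(s["clock"],s["position"],s["eef_rot"],s["contact_force"],s["torque"],s["width"])
im=c["frame"];g=(im.min(2)>150).astype(np.uint8)
n,l,st,ce=cv2.connectedComponentsWithStats(g)
print([(st[i].tolist(),ce[i].round(1).tolist()) for i in range(1,n) if st[i,4]>300])
a=cv2.cvtColor(im,4)[120:320,180:380];cv2.imwrite("pics/w4b.png",cv2.resize(a,None,fx=3,fy=3,interpolation=2))
```

```text
6.5167 [521.30924694 254.68362416  94.63945456] [-3.14082452e+00 -7.32737575e-04  2.78582044e+00] [ 0.59193661 -0.12252358 -5.02306615] [-0.01815558  0.05067224 -0.00188733] 0.5496424518097204
[([222, 235, 118, 34, 3149], [280.7, 251.5]), ([225, 304, 112, 32, 2735], [280.6, 319.2])]
```

View pics/w4b.png

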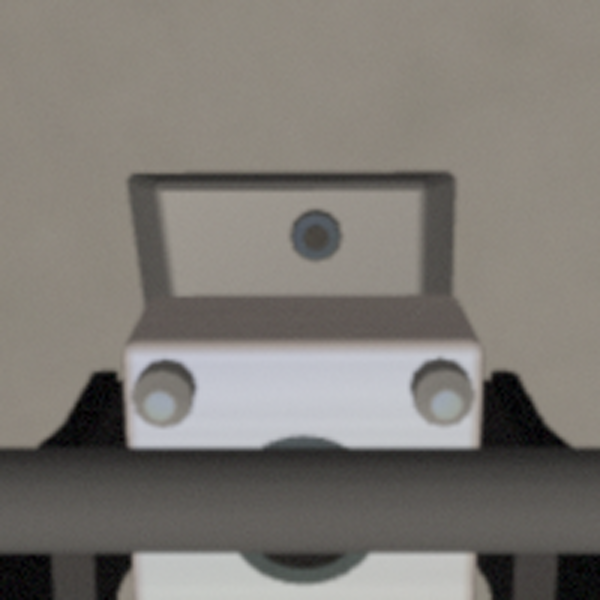

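The crop shows the nest gripped square, tail towards the image top, with the block's top edge at crop row ≈343.

send_rows(delta_pos=[[-0.01,-0.03,0],[-0.02,-0.07,0],[-0.03,-0.11,0],[-0.04,-0.15,0],[-0.045,-0.19,0],[-0.05,-0.23,0],[-0.054,-0.26,0],[-0.054,-0.28,0],[-0.054,-0.28,-0.02],[-0.054,-0.28,-0.044],[-0.054,-0.28,-0.044],[-0.054,-0.28,-0.044],[-0.054,-0.28,-0.044],[-0.054,-0.28,-0.044],[-0.054,-0.28,-0.044]], dr=[[0,0,0.05],[0,0,0.1],[0,0,0.15],[0,0,0.2],[0,0,0.204],[0,0,0.204],[0,0,0.204],[0,0,0.204],[0,0,0.204],[0,0,0.204],[0,0,0.204],[0,0,0.204],[0,0,0.204],[0,0,0.204],[0,0,0.204]], fingers=[1,1,1,1,1,1,1,1,1,1,1,1,1,1,1])

```text
clock: 7.77
position: [479.2, 31.3, 60.9]
eef_rot: [3.141, 0.001, 2.888]
contact_force: [0.3, -0.4, -5.5]
width: 0.549
grip_force: 50.0
```

Run:
```python
from h import *
c=load("w4.png")
p=onz(c,180+305/3,120+343/3,94.9+24.5)[:2]; a=2.786;X=np.array([np.cos(a),np.sin(a)]);Y=np.array([np.sin(a),-np.cos(a)])
d=p-np.array([521.7,254.9]);print("edge rel tcp: tool x",d@X,"tool y",d@Y)
s=env.sense();print(s["clock"],s["position"],s["eef_rot"],s["contact_force"])
c=shot("side","s5.png");print(proj(c,(478,31,60)))
cv2.imwrite("pics/s5b.png",cv2.resize(c["frame"][150:300,200:400,::-1],None,fx=4,fy=4,interpolation=2))
th=-.2541;R=np.array([[np.cos(th),-np.sin(th)],[np.sin(th),np.cos(th)]])
print("tcp in mount",(s["position"][:2]-[588.04,6.14])@R)
```

```text
edge rel tcp: tool x 21.973648870133104 tool y 1.6229796311135558
7.7667 [479.204479    31.25736447  60.9003401 ] [3.14096043e+00 1.01117093e-03 2.88819327e+00] [ 0.31873755 -0.44322631 -5.46707847]
(np.float64(302.12517186134585), np.float64(209.46028677367067))
tcp in mount [-111.65466688   -3.04762083]
```

View pics/s5b.png

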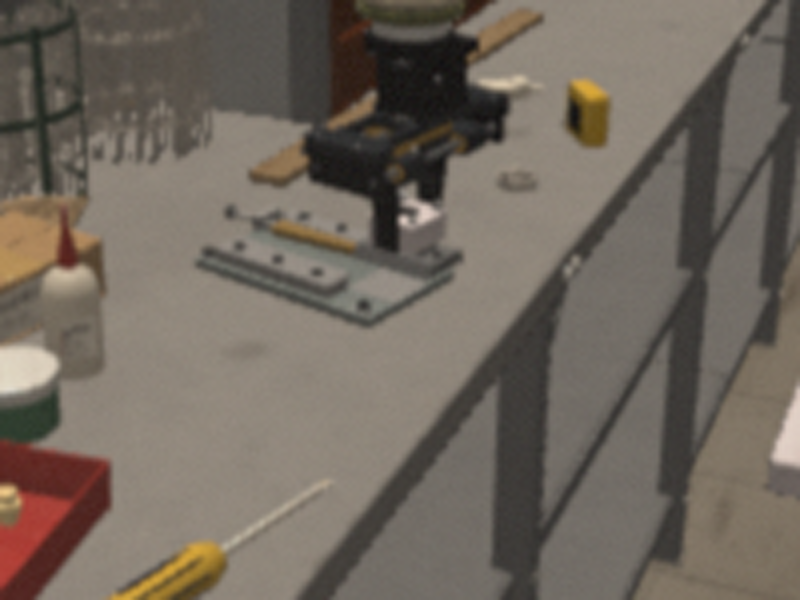

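send_rows(delta_pos=[[-0.003,0.001,-0.012],[-0.003,0.001,-0.024],[-0.003,0.001,-0.033],[-0.003,0.001,-0.0365],[-0.003,0.001,-0.038],[-0.003,0.001,-0.0385],[-0.003,0.001,-0.0385],[-0.003,0.001,-0.0385]], dr=[[0,0,0],[0,0,0],[0,0,0],[0,0,0],[0,0,0],[0,0,0],[0,0,0],[0,0,0]], fingers=[1,1,1,1,1,1,1,1])

```text
clock: 8.48
position: [476.2, 31.8, 29.3]
eef_rot: [3.142, -0.0, 2.888]
contact_force: [0.6, 0.9, -3.8]
width: 0.547
grip_force: 50.0
```

send_rows(delta_pos=[[0.003,-0.0008,0],[0.006,-0.0016,0],[0.009,-0.0024,0],[0.012,-0.0031,0],[0.0152,-0.0039,0],[0.0182,-0.0047,0],[0.0212,-0.0055,0],[0.0242,-0.0063,0],[0.0242,-0.0063,0]], dr=[[0,0,0],[0,0,0],[0,0,0],[0,0,0],[0,0,0],[0,0,0],[0,0,0],[0,0,0],[0,0,0]], fingers=[1,1,1,1,1,1,1,1,1])

```text
clock: 9.23
position: [496.2, 26.6, 29.4]
eef_rot: [3.142, 0.0, 2.888]
contact_force: [-0.3, -0.4, -4.8]
width: 0.545
grip_force: 50.0
```

send_rows(delta_pos=[[0.004,-0.001,0],[0.008,-0.0021,0],[0.012,-0.0031,0],[0.016,-0.0042,0],[0.02,-0.0052,0],[0.024,-0.0063,0],[0.028,-0.0073,0],[0.032,-0.0083,0],[0.0363,-0.0094,0],[0.0366,-0.0082,0],[0.0369,-0.007,0],[0.0369,-0.007,0],[0.0369,-0.007,0]], dr=[[0,0,0],[0,0,0],[0,0,0],[0,0,0],[0,0,0],[0,0,0],[0,0,0],[0,0,0],[0,0,0],[0,0,0],[0,0,0],[0,0,0],[0,0,0]], fingers=[1,1,1,1,1,1,1,1,1,1,1,1,1])

```text
clock: 10.32
position: [525.0, 21.0, 29.3]
eef_rot: [-3.141, -0.0, 2.888]
contact_force: [1.2, -2.3, -4.1]
width: 0.546
grip_force: 50.0
```

send_rows(delta_pos=[[0.0002,0.0008,0],[0.0002,0.0008,0],[0.0002,0.0008,0]], dr=[[0,0,0],[0,0,0],[0,0,0]], fingers=[1,1,1])

```text
clock: 10.57
position: [525.0, 21.1, 29.3]
eef_rot: [-3.141, -0.0, 2.887]
contact_force: [-2.5, -5.0, -2.6]
width: 0.552
grip_force: 50.0
```

```bash
cat > m.py <<'E'
from h import *
for _ in range(1):
    s=env.sense()
th=-.2541;R=np.array([[np.cos(th),-np.sin(th)],[np.sin(th),np.cos(th)]])
print(round(s["clock"],2),"mount xyz",((s["position"][:2]-[588.04,6.14])@R).round(2),s["position"][2].round(2),"F",(s["contact_force"][:2]@R).round(2),s["contact_force"][2].round(2),"M",s["torque"].round(2),"rot",s["eef_rot"].round(4))
E
python3 m.py
```

```text
10.57 mount xyz [-64.76  -1.37] 29.33 F [-1.13 -5.5 ] -2.55 M [-1.22  0.46 -0.15] rot [-3.1409e+00 -4.0000e-04  2.8871e+00]
```

send_rows(delta_pos=[[0.004,-0.0016,0],[0.009,-0.0029,0],[0.014,-0.0042,0],[0.019,-0.0055,0],[0.024,-0.0068,0],[0.029,-0.0081,0],[0.034,-0.0094,0],[0.039,-0.0107,0],[0.044,-0.012,0],[0.0482,-0.0131,0],[0.0482,-0.0131,0],[0.0482,-0.0131,0]], dr=[[0,0,0],[0,0,0],[0,0,0],[0,0,0],[0,0,0],[0,0,0],[0,0,0],[0,0,0],[0,0,0],[0,0,0],[0,0,0],[0,0,0]], fingers=[1,1,1,1,1,1,1,1,1,1,1,1])

```text
clock: 11.57
position: [564.4, 10.9, 29.4]
eef_rot: [-3.141, 0.001, 2.887]
contact_force: [-0.2, -4.9, -2.5]
width: 0.547
grip_force: 50.0
```

```bash
python3 m.py
```

```text
11.57 mount xyz [-24.02  -1.35] 29.38 F [ 1.07 -4.76] -2.54 M [-1.24  0.03 -0.17] rot [-3.1415e+00  9.0000e-04  2.8873e+00]
```

send_rows(delta_pos=[[0.002,-0.001,0],[0.004,-0.0015,0],[0.006,-0.002,0],[0.008,-0.0025,0],[0.0096,-0.003,0],[0.0096,-0.003,0]], dr=[[0,0,0],[0,0,0],[0,0,0],[0,0,0],[0,0,0],[0,0,0]], fingers=[1,1,1,1,1,1])

```text
clock: 12.07
position: [571.9, 8.9, 29.4]
eef_rot: [3.141, 0.0, 2.888]
contact_force: [-0.8, -3.7, -2.7]
width: 0.548
grip_force: 50.0
```

```bash
python3 m.py
```

```text
12.07 mount xyz [-16.31  -1.39] 29.37 F [ 0.21 -3.79] -2.67 M [-0.96  0.23 -0.09] rot [3.1414e+00 3.0000e-04 2.8878e+00]
```

send_rows(delta_pos=[[0.0012,-0.0004,0],[0.0024,-0.0008,0],[0.0036,-0.0011,0],[0.0048,-0.0014,0],[0.0048,-0.0014,0]], dr=[[0,0,0],[0,0,0],[0,0,0],[0,0,0],[0,0,0]], fingers=[1,1,1,1,1])

```text
clock: 12.48
position: [575.7, 7.9, 29.4]
eef_rot: [3.141, 0.0, 2.888]
contact_force: [-1.0, -3.1, -4.6]
width: 0.545
grip_force: 50.0
```

send_rows(delta_pos=[[0.001,-0.0003,0],[0.002,-0.0006,0],[0.003,-0.0009,0],[0.003,-0.0009,0]], dr=[[0,0,0],[0,0,0],[0,0,0],[0,0,0]], fingers=[1,1,1,1])

```text
clock: 12.82
position: [578.1, 7.2, 29.4]
eef_rot: [3.141, 0.0, 2.888]
contact_force: [-0.0, -2.6, -3.4]
width: 0.545
grip_force: 50.0
```

```bash
python3 m.py
```

```text
12.82 mount xyz [-9.91 -1.45] 29.37 F [ 0.6  -2.49] -3.36 M [-0.5   0.11 -0.09] rot [3.1413e+00 3.0000e-04 2.8880e+00]
```

send_rows(delta_pos=[[0.0012,-0.0003,0],[0.0024,-0.0006,0],[0.0036,-0.001,0],[0.0048,-0.0013,0],[0.0048,-0.0013,0]], dr=[[0,0,0],[0,0,0],[0,0,0],[0,0,0],[0,0,0]], fingers=[1,1,1,1,1])

```text
clock: 13.23
position: [582.0, 6.2, 29.4]
eef_rot: [3.141, 0.0, 2.888]
contact_force: [-0.7, -0.3, -4.4]
width: 0.549
grip_force: 50.0
```

```bash
python3 m.py
```

```text
13.23 mount xyz [-5.9  -1.47] 29.38 F [-0.64 -0.48] -4.42 M [-0.24  0.03 -0.08] rot [3.1412e+00 3.0000e-04 2.8880e+00]
```

send_rows(delta_pos=[[0.0012,-0.0002,0],[0.0024,-0.0005,0],[0.0036,-0.0008,0],[0.0048,-0.0011,0],[0.0048,-0.0011,0]], dr=[[0,0,0],[0,0,0],[0,0,0],[0,0,0],[0,0,0]], fingers=[1,1,1,1,1])

```text
clock: 13.65
position: [585.7, 5.2, 29.4]
eef_rot: [3.141, 0.0, 2.888]
contact_force: [0.1, -0.7, -5.3]
width: 0.545
grip_force: 50.0
```

send_rows(delta_pos=[[0.001,-0.0003,0],[0.002,-0.0005,0],[0.003,-0.0008,0],[0.003,-0.0008,0]], dr=[[0,0,0],[0,0,0],[0,0,0],[0,0,0]], fingers=[1,1,1,1])

```text
clock: 13.98
position: [588.1, 4.6, 29.4]
eef_rot: [3.141, 0.0, 2.888]
contact_force: [0.2, 0.5, -4.5]
width: 0.546
grip_force: 50.0
```

```bash
python3 m.py
```

```text
13.98 mount xyz [ 0.47 -1.51] 29.4 F [0.12 0.55] -4.45 M [-0.02 -0.01  0.02] rot [3.1414e+00 2.0000e-04 2.8879e+00]
```

send_rows(delta_pos=[[0.0012,0,0],[0.0024,-0.0003,0],[0.0036,-0.0005,0],[0.0045,-0.0008,0],[0.0045,-0.0008,0]], dr=[[0,0,0],[0,0,0],[0,0,0],[0,0,0],[0,0,0]], fingers=[1,1,1,1,1])

```text
clock: 14.4
position: [591.7, 3.7, 29.4]
eef_rot: [3.142, 0.0, 2.888]
contact_force: [-0.3, -1.5, -4.1]
width: 0.547
grip_force: 50.0
```

```bash
python3 m.py
```

```text
14.4 mount xyz [ 4.15 -1.44] 29.39 F [ 0.11 -1.57] -4.09 M [-0.23  0.04 -0.05] rot [3.1416e+00 2.0000e-04 2.8877e+00]
```

send_rows(delta_pos=[[0.0012,-0.0003,0],[0.0024,-0.0006,0],[0.0036,-0.0009,0],[0.0045,-0.0012,0],[0.0045,-0.0012,0]], dr=[[0,0,0],[0,0,0],[0,0,0],[0,0,0],[0,0,0]], fingers=[1,1,1,1,1])

```text
clock: 14.82
position: [595.3, 2.8, 29.4]
eef_rot: [3.142, 0.0, 2.888]
contact_force: [-0.3, -0.0, -3.8]
width: 0.55
grip_force: 50.0
```

```bash
python3 m.py
```

```text
14.82 mount xyz [ 7.86 -1.44] 29.37 F [-0.25 -0.11] -3.82 M [-0.38  0.02 -0.01] rot [3.1416e+00 2.0000e-04 2.8877e+00]
```

send_rows(delta_pos=[[0.0012,-0.0002,0],[0.0024,-0.0005,0],[0.0036,-0.0008,0],[0.0045,-0.0011,0],[0.0045,-0.0011,0]], dr=[[0,0,0],[0,0,0],[0,0,0],[0,0,0],[0,0,0]], fingers=[1,1,1,1,1])

```text
clock: 15.23
position: [598.9, 1.9, 29.4]
eef_rot: [3.142, 0.0, 2.888]
contact_force: [-0.6, -2.0, -3.8]
width: 0.545
grip_force: 50.0
```

```bash
python3 m.py
```

```text
15.23 mount xyz [11.57 -1.4 ] 29.4 F [-0.04 -2.1 ] -3.84 M [-0.45  0.12 -0.07] rot [3.1416e+00 2.0000e-04 2.8877e+00]
```

send_rows(delta_pos=[[0.0012,-0.0003,0],[0.0024,-0.0006,0],[0.0036,-0.0009,0],[0.0045,-0.0012,0],[0.0045,-0.0012,0]], dr=[[0,0,0],[0,0,0],[0,0,0],[0,0,0],[0,0,0]], fingers=[1,1,1,1,1])

```text
clock: 15.65
position: [602.1, 1.1, 29.4]
eef_rot: [3.141, -0.001, 2.888]
contact_force: [-3.7, -0.9, 0.9]
width: 0.544
grip_force: 50.0
```

```bash
python3 m.py
```

```text
15.65 mount xyz [14.82 -1.32] 29.35 F [-3.33 -1.83] 0.91 M [-0.35  0.86 -0.38] rot [ 3.1415e+00 -8.0000e-04  2.8875e+00]
```

send_rows(delta_pos=[[0.0006,-0.0002,0],[0.0012,-0.0003,0],[0.0012,-0.0003,0],[0.0012,-0.0003,0]], dr=[[0,0,0],[0,0,0],[0,0,0],[0,0,0]], fingers=[1,1,1,1])

```text
clock: 15.98
position: [602.5, 1.0, 29.4]
eef_rot: [3.142, -0.002, 2.888]
contact_force: [-7.2, -0.7, 2.7]
width: 0.547
grip_force: 50.0
```

```bash
python3 m.py
```

```text
15.98 mount xyz [15.3  -1.31] 29.37 F [-6.84 -2.49] 2.71 M [-0.24  1.49 -0.45] rot [ 3.1415e+00 -1.6000e-03  2.8876e+00]
```

send_rows(delta_pos=[[0.0006,-0.0002,0],[0.0012,-0.0003,0],[0.0012,-0.0003,0],[0.0012,-0.0003,0]], dr=[[0,0,0],[0,0,0],[0,0,0],[0,0,0]], fingers=[1,1,1,1])

```text
clock: 16.32
position: [602.8, 1.0, 29.3]
eef_rot: [-3.142, -0.003, 2.888]
contact_force: [-10.5, 0.2, 5.3]
width: 0.548
grip_force: 50.0
```

```bash
python3 m.py
```

```text
16.32 mount xyz [15.62 -1.3 ] 29.35 F [-10.22  -2.46] 5.35 M [-0.06  2.2  -0.45] rot [-3.1416e+00 -3.0000e-03  2.8876e+00]
```

send_rows(delta_pos=[[0.0008,-0.0002,0],[0.0016,-0.0004,0],[0.0016,-0.0004,0],[0.0016,-0.0004,0],[0.0016,-0.0004,0]], dr=[[0,0,0],[0,0,0],[0,0,0],[0,0,0],[0,0,0]], fingers=[1,1,1,1,1])

```text
clock: 16.73
position: [603.3, 0.9, 29.3]
eef_rot: [-3.141, -0.005, 2.888]
contact_force: [-14.5, -0.2, 9.9]
width: 0.546
grip_force: 50.0
```

```bash
python3 m.py
```

```text
16.73 mount xyz [16.11 -1.28] 29.35 F [-14.03  -3.8 ] 9.86 M [ 0.04  3.08 -0.39] rot [-3.1415 -0.0047  2.8877]
```

send_rows(delta_pos=[[0.0005,-0.0001,0],[0.0005,-0.0001,0],[0.0005,-0.0001,0],[0.0005,-0.0001,0]], dr=[[0,0,0],[0,0,0],[0,0,0],[0,0,0]], fingers=[1,1,1,1])

```text
clock: 17.07
position: [603.4, 0.9, 29.3]
eef_rot: [-3.141, -0.005, 2.888]
contact_force: [-16.5, 1.7, 10.7]
width: 0.545
grip_force: 50.0
```

```bash
python3 m.py
```

```text
17.07 mount xyz [16.19 -1.26] 29.33 F [-16.38  -2.51] 10.68 M [ 0.1   3.43 -0.46] rot [-3.1414 -0.0054  2.8878]
```

send_rows(delta_pos=[[-0.0024,0.0006,0],[-0.0024,0.0006,0],[-0.0024,0.0006,0],[-0.0024,0.0006,0.001],[-0.0024,0.0006,0.001],[-0.0024,0.0006,0.001],[-0.0024,0.0006,0.001],[-0.0024,0.0006,0.03],[-0.0024,0.0006,0.07],[-0.0024,0.0006,0.11],[-0.0024,0.0006,0.15],[-0.0024,0.0006,0.2],[-0.0024,0.0006,0.2],[-0.0024,0.0006,0.2],[-0.0024,0.0006,0.2]], dr=[[0,0,0],[0,0,0],[0,0,0],[0,0,0],[0,0,0],[0,0,0],[0,0,0],[0,0,0],[0,0,0],[0,0,0],[0,0,0],[0,0,0],[0,0,0],[0,0,0],[0,0,0]], fingers=[1,0.2,0,0,0,0,0,0,0,0,0,0,0,0,0])

```text
clock: 18.32
position: [603.9, 0.8, 189.1]
eef_rot: [3.141, 0.0, 2.888]
contact_force: [-1.0, 0.5, -1.1]
width: 1.003
grip_force: 0.0
```

Run:
```python
from h import *
exec(open("m.py").read())
c=shot("wrist","w6.png")
im=cv2.cvtColor(c["frame"],4);cv2.imwrite("pics/w6b.png",cv2.resize(im[100:300,150:410],None,fx=3,fy=3,interpolation=2))
print(s["position"],s["width"])
```

```text
18.32 mount xyz [16.7 -1.2] 189.12 F [-1.09  0.2 ] -1.1 M [-0.05  0.03  0.02] rot [3.1413 0.     2.888 ]
[603.90075579   0.77696501 189.11656525] 1.0026018183853074
```

View pics/w6b.png

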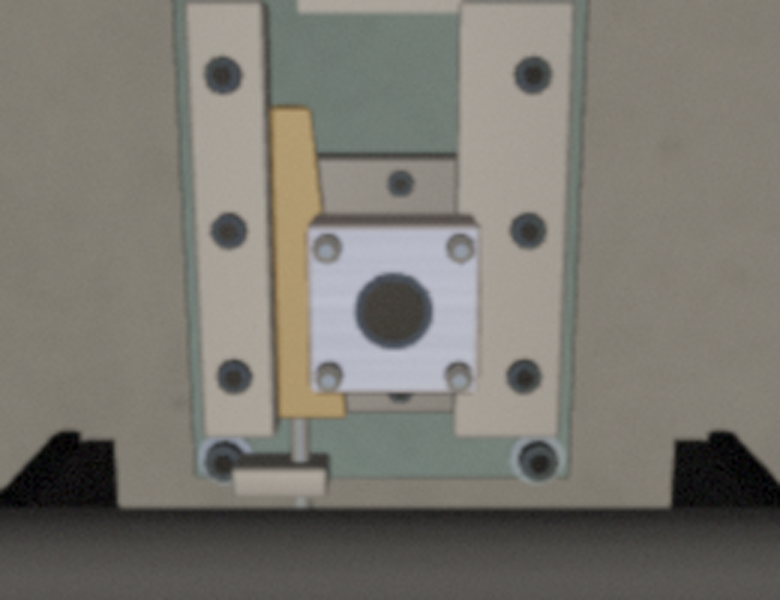

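send_rows(delta_pos=[[-0.02,-0.03,0],[-0.04,-0.07,0],[-0.06,-0.11,0],[-0.08,-0.15,0],[-0.1,-0.19,0],[-0.12,-0.23,0],[-0.135,-0.27,0],[-0.15,-0.31,0],[-0.155,-0.329,0],[-0.155,-0.329,0],[-0.155,-0.329,0],[-0.155,-0.329,0]], dr=[[0,0,0],[0,0,0],[0,0,0],[0,0,0],[0,0,0],[0,0,0],[0,0,0],[0,0,0],[0,0,0],[0,0,0],[0,0,0],[0,0,0]], fingers=[0,0,0,0,0,0,0,0,0,0,0,0])

```text
clock: 19.37
position: [480.1, -261.3, 188.4]
eef_rot: [3.141, -0.002, 2.889]
contact_force: [1.8, -0.3, -0.1]
width: 1.001
grip_force: 0.0
```

Run:
```python
from h import *
c=load("w6.png");f=lambda p:((p[0]+.5)/3-.5+150,(p[1]+.5)/3-.5+100)
for z,P in((54,[(308,225),(477,225),(478,391),(310,391)]),(61.5,[(326,249),(460,249),(459,378),(328,378)])):
    Q=np.array([onz(c,*f(p),z) for p in P])[:,:2]; m=Q.mean(0)
    x=(Q[2]+Q[3]-Q[0]-Q[1])/2; y=(Q[1]+Q[2]-Q[0]-Q[3])/2
    print(m.round(1),np.linalg.norm(x).round(1),np.linalg.norm(y).round(1),"yawx",np.arctan2(x[1],x[0]),"yawy",np.arctan2(y[1],y[0])-np.pi/2)
print("tape",onz(load("scene0.png"),355,332,30))
c=shot("wrist","w7.png");s=env.sense();print(s["clock"],s["position"],s["eef_rot"],s["qpos"])
print(proj(c,(480,-264,6)))
cv2.imwrite("pics/w7b.png",cv2.cvtColor(c["frame"],4))
```

```text
[604.5   1.5] 46.9 46.5 yawx -0.24637876866124378 yawy -0.25511150156630946
[604.2   1.5] 35.6 35.7 yawx -0.2514254767709925 yawy -0.2551126527987868
tape [ 453.44895049 -422.78492396   30.        ]
19.4167 [ 480.30452336 -261.02726629  188.57824926] [ 3.14107426e+00 -1.36760924e-03  2.88971848e+00] [-0.00801807  0.18665211  0.47798958  1.73974614 -0.09065986  1.23843036
  1.81155026]
(np.float64(277.1094666731744), np.float64(192.64719992923406))
```

View pics/w7b.png

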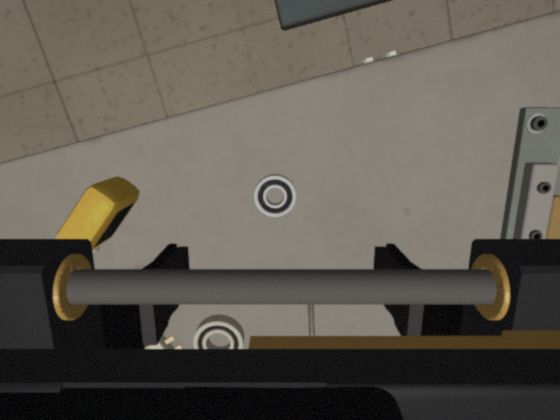

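The 40 mm bearing sits at (275,196), clear of the tape measure at (100,210).

Run:
```python
from h import *
c=load("w7.png");g=cv2.cvtColor(c["frame"],cv2.COLOR_RGB2GRAY)[160:232,240:312]
bg=np.median(g);m=(abs(g.astype(int)-bg)>22).astype(np.uint8)
cs,_=cv2.findContours(m,cv2.RETR_EXTERNAL,cv2.CHAIN_APPROX_NONE);k=max(cs,key=cv2.contourArea)
e=cv2.fitEllipse(k);print(bg,e)
u,v=e[0][0]+240,e[0][1]+160
print(onz(c,u,v,6), "dia", e[1][0]/c["fx"]*(c["cam_to_world"][2,3]-12))
print(onz(c,u,v,12))
```

```text
132.0 ((34.5970344543457, 35.5217399597168), (40.563995361328125, 41.69868087768555), 10.5029296875)
[ 482.0957028  -267.03051171    6.        ] dia 37.3719617853211
[ 480.96474032 -266.63033826   12.        ]
```

send_rows(delta_pos=[[0.0015,-0.006,-0.03],[0.0015,-0.006,-0.07],[0.0015,-0.006,-0.11],[0.0015,-0.006,-0.15],[0.0015,-0.006,-0.183],[0.0015,-0.006,-0.183],[0.0015,-0.006,-0.183],[0.0015,-0.006,-0.183],[0.0015,-0.006,-0.183]], dr=[[0,0,0],[0,0,0],[0,0,0],[0,0,0],[0,0,0],[0,0,0],[0,0,0],[0,0,0],[0,0,0]], fingers=[0,0,0,0,0,0,0,0,0])

```text
clock: 20.17
position: [482.6, -267.6, 45.0]
eef_rot: [-3.142, 0.003, 2.888]
contact_force: [-0.5, 0.1, 0.7]
width: 1.002
grip_force: 0.0
```

Run:
```python
from h import *
c=shot("wrist","w8.png");s=env.sense();print(s["clock"],s["position"],s["eef_rot"][2])
u,v=proj(c,(481.6,-266.8,12));print(u,v)
g=cv2.cvtColor(c["frame"],cv2.COLOR_RGB2GRAY); x0,y0=int(u)-70,int(v)-70; w=g[y0:y0+140,x0:x0+140]
m=(abs(w.astype(int)-132)>22).astype(np.uint8)
cs,_=cv2.findContours(m,cv2.RETR_EXTERNAL,cv2.CHAIN_APPROX_NONE)
for k in cs:
    if cv2.contourArea(k)>500:
        x,y,ww,hh=cv2.boundingRect(k);print((x+x0,y+y0,ww,hh),onz(c,x+x0,y+y0+hh/2,8),onz(c,x+x0+ww,y+y0+hh/2,8),onz(c,x+x0+ww/2,y+y0,6))
```

```text
20.2167 [ 482.50635128 -267.59480145   44.87440116] 2.888213120823818
280.1162243501578 239.6571575270361
(210, 201, 140, 104) [ 480.54210853 -308.09314415    8.        ] [ 500.76685621 -230.38724652    8.        ] [ 461.54902871 -261.65019714    6.        ]
```

send_rows(delta_pos=[[-0.0012,0.0008,-0.02],[-0.0012,0.0008,-0.04],[-0.0012,0.0008,-0.05],[-0.0012,0.0008,-0.05],[-0.0012,0.0008,-0.05],[-0.0012,0.0008,-0.05],[-0.0012,0.0008,-0.05]], dr=[[0,0,0],[0,0,0],[0,0,0],[0,0,0],[0,0,0],[0,0,0],[0,0,0]], fingers=[0,0,0,0,0,0,0])

```text
clock: 20.8
position: [480.9, -267.1, 4.0]
eef_rot: [-3.142, 0.002, 2.888]
contact_force: [-0.6, -0.5, -0.3]
width: 1.002
grip_force: 0.0
```

send_rows(delta_pos=[[0,0,-0.001],[0,0,-0.001],[0,0,-0.001],[0,0,-0.001],[0,0,-0.001],[0,0,-0.001],[0,0,-0.001],[0,0,-0.001],[0,0,-0.001],[0,0,-0.001],[0,0,-0.001],[0,0,0.03],[0,0,0.07],[0,0,0.11],[0,0,0.15],[0,0,0.15],[0,0,0.15],[0,0,0.15]], dr=[[0,0,0],[0,0,0],[0,0,0],[0,0,0],[0,0,0],[0,0,0],[0,0,0],[0,0,0],[0,0,0],[0,0,0],[0,0,0],[0,0,0],[0,0,0],[0,0,0],[0,0,0],[0,0,0],[0,0,0],[0,0,0]], fingers=[0.2,0.4,0.6,1,1,1,1,1,1,1,1,1,1,1,1,1,1,1], newtons=15)

```text
clock: 22.3
position: [479.9, -266.4, 122.4]
eef_rot: [3.141, -0.001, 2.888]
contact_force: [-0.1, 0.0, -0.5]
width: 0.452
grip_force: 15.0
```

Run:
```python
from h import *
c=shot("wrist","w9.png");s=env.sense();P=s["position"];print(s["clock"],P,s["eef_rot"],s["width"]*87,s["contact_force"])
a=s["eef_rot"][2];X=np.array([np.cos(a),np.sin(a),0])
for d in(15,18,20,22,25): print(d,np.round(proj(c,P+X*d+[0,0,9]),1),np.round(proj(c,P+X*d+[0,0,-3]),1))
g=cv2.cvtColor(c["frame"],cv2.COLOR_RGB2GRAY)
u=int(round(proj(c,P+X*20)[0]));print(u)
for w in(u-6,u,u+6): print(g[195:262,w].tolist())
```

```text
22.35 [ 479.55063935 -266.26043801  121.81319684] [ 3.14124039e+00 -1.83685623e-03  2.88793540e+00] 39.043790856869194 [-0.73980913  0.10401702 -1.29833247]
15 [278.7 238.6] [278.9 230.7]
18 [278.7 232.1] [278.9 224.5]
20 [278.7 227.7] [278.9 220.4]
22 [278.7 223.2] [278.8 216.3]
25 [278.7 216.5] [278.8 210. ]
279
[143, 143, 143, 142, 143, 141, 145, 142, 143, 144, 144, 145, 144, 144, 145, 144, 145, 145, 143, 144, 145, 145, 144, 143, 144, 143, 142, 144, 142, 143, 140, 122, 94, 84, 85, 86, 85, 99, 130, 163, 184, 196, 198, 197, 192, 173, 118, 57, 50, 50, 54, 54, 55, 55, 55, 54, 75, 113, 147, 174, 193, 196, 193, 176, 156, 147, 146]
[143, 141, 144, 143, 145, 143, 141, 144, 144, 143, 142, 143, 141, 142, 141, 142, 143, 143, 144, 143, 144, 144, 142, 143, 143, 145, 143, 143, 144, 140, 132, 102, 85, 88, 85, 88, 89, 119, 156, 177, 194, 197, 196, 195, 182, 130, 61, 48, 56, 54, 55, 52, 52, 50, 52, 73, 119, 157, 178, 197, 197, 188, 163, 144, 143, 144, 144]
[145, 143, 143, 145, 145, 145, 145, 144, 144, 144, 145, 144, 142, 142, 143, 143, 142, 143, 142, 143, 142, 143, 145, 143, 144, 145, 145, 145, 145, 144, 132, 100, 89, 88, 87, 88, 91, 115, 150, 174, 191, 193, 193, 194, 185, 148, 72, 49, 55, 53, 53, 52, 49, 50, 49, 71, 111, 146, 173, 195, 197, 190, 171, 148, 141, 143, 144]
```

send_rows(delta_pos=[[0.02,0.04,0],[0.04,0.08,0],[0.06,0.12,0],[0.08,0.16,0],[0.1,0.2,0],[0.12,0.24,0],[0.135,0.28,0],[0.148,0.32,0],[0.153,0.3355,0],[0.153,0.3355,-0.02],[0.153,0.3355,-0.045],[0.153,0.3355,-0.05],[0.153,0.3355,-0.05],[0.153,0.3355,-0.05],[0.153,0.3355,-0.05],[0.153,0.3355,-0.05]], dr=[[0,0,0],[0,0,0],[0,0,0],[0,0,0],[0,0,0],[0,0,0],[0,0,0],[0,0,0],[0,0,0],[0,0,0],[0,0,0],[0,0,0],[0,0,0],[0,0,0],[0,0,0],[0,0,0]], fingers=[1,1,1,1,1,1,1,1,1,1,1,1,1,1,1,1])

```text
clock: 23.68
position: [603.2, 1.4, 84.0]
eef_rot: [3.141, 0.001, 2.887]
contact_force: [0.2, 0.3, -0.3]
width: 0.453
grip_force: 15.0
```

```bash
cat > v.py <<'E'
from h import *
import sys
c=shot("wrist",sys.argv[1]);s=env.sense();P=s["position"];print(s["clock"],P,s["eef_rot"],s["width"]*87)
g=cv2.cvtColor(c["frame"],cv2.COLOR_RGB2GRAY)
a=s["eef_rot"][2];X=np.array([np.cos(a),np.sin(a),0]);Y=np.array([np.sin(a),-np.cos(a),0])
S=np.array([604.3,1.4,0.])
print("expected bearing edge",proj(c,P+X*17.5+[0,0,-3]),"block edge",proj(c,S+X*24+[0,0,54]))
for sy in(1,-1): print("exp pin",np.round(proj(c,S+18*X+sy*18*Y+[0,0,61.5]),1))
u=int(round(proj(c,P+X*20)[0]))
print("mid",u,g[200:245,u].tolist())
m=c["frame"];
for sy in(1,-1):
    q=proj(c,S+18*X+sy*18*Y+[0,0,58]);x,y=int(q[0]),int(q[1]);print(x-14,y-14);print(g[y-14:y+15:2,x-16:x+17:2])
E
python3 v.py w10.png
```

```text
23.7333 [603.13936004   1.52971314  83.90999455] [3.14092972e+00 1.27573597e-03 2.88741086e+00] 39.61038490095733
expected bearing edge (np.float64(278.97549616728753), np.float64(226.59151319962265)) block edge (np.float64(279.4934816417344), np.float64(202.84506140802404))
exp pin [314.2 217.2]
exp pin [244.8 217.4]
mid 279 [91, 91, 91, 103, 136, 164, 180, 195, 200, 198, 196, 197, 198, 199, 201, 200, 202, 203, 201, 201, 200, 199, 198, 200, 198, 178, 104, 83, 82, 84, 82, 83, 113, 151, 172, 188, 190, 190, 190, 174, 123, 57, 51, 51, 51]
299 201
[[ 90  92  91  92  92  91  92  91  92  93  91  93 120 164 165 165 163]
 [105 105 106 104 105 104 105 104 105 107 106 106 106 150 165 165 164]
 [164 165 163 164 164 165 165 164 165 165 166 165 162 147 165 165 162]
 [196 195 195 194 195 194 194 189 177 189 193 195 192 158 164 164 165]
 [198 198 198 197 197 197 164  99  85  95 140 192 192 157 162 164 164]
 [197 197 198 198 198 162  89 114 119 118 111 135 190 156 162 164 164]
 [199 199 200 201 197 113 123 123 125 122 120 119 169 155 163 165 163]
 [200 202 202 201 194 116 126 126 147 150 130 118 162
[... 889 characters left out ...]
161 152 172 186 126 113 120 119 102  90 178 197 196 197 197]
 [161 161 162 152 170 160 126 123 122 119 120 110 139 197 200 198 198]
 [160 162 161 154 170 147 124 138 152 139 119 117 118 198 199 201 201]
 [162 162 161 160 169 142 135 165 167 166 137 121 156 199 202 203 202]
 [160 160 159 160 166 158 138 166 168 166 145 127 175 199 199 200 199]
 [159 160 161 160 162 183 146 151 162 156 133 145 189 198 198 198 198]
 [160 160 159 160 161 194 189 160 147 149 158 192 199 199 199 199 199]
 [159 161 160 158 160 195 200 199 198 198 198 200 200 201 200 200 200]
 [160 159 160 159 158 191 197 197 199 197 198 197 197 198 197 198 199]
 [160 159 159 157 158 194 201 200 201 201 200 201 201 201 200 201 192]]
```

send_rows(delta_pos=[[-0.0006,-0.0006,-0.008],[-0.0006,-0.0006,-0.016],[-0.0006,-0.0006,-0.021],[-0.0006,-0.0006,-0.021],[-0.0006,-0.0006,-0.021],[-0.0006,-0.0006,-0.021],[-0.0006,-0.0006,-0.021]], dr=[[0,0,0],[0,0,0],[0,0,0],[0,0,0],[0,0,0],[0,0,0],[0,0,0]], fingers=[1,1,1,1,1,1,1])

```text
clock: 24.32
position: [602.3, 1.2, 66.4]
eef_rot: [3.141, 0.0, 2.888]
contact_force: [-0.4, -0.7, -0.6]
width: 0.451
grip_force: 15.0
```

```bash
python3 m.py; python3 v.py w11.png
```

```text
24.32 mount xyz [15.03 -1.16] 66.39 F [-0.26 -0.75] -0.56 M [-0.01 -0.01 -0.  ] rot [3.1414e+00 3.0000e-04 2.8878e+00]
24.3667 [602.30634051   1.23417489  66.41342384] [3.14136360e+00 3.32409696e-04 2.88782896e+00] 39.33928875154707
expected bearing edge (np.float64(278.8479198328285), np.float64(226.71196428352837)) block edge (np.float64(280.2794669910886), np.float64(212.23928235199193))
exp pin [318.4 228.3]
exp pin [242.2 228.5]
mid 279 [150, 149, 140, 117, 95, 95, 93, 91, 94, 92, 92, 95, 101, 123, 152, 172, 187, 198, 200, 198, 198, 199, 201, 200, 200, 180, 106, 83, 84, 84, 85, 86, 116, 152, 173, 190, 191, 191, 190, 176, 125, 60, 51, 51, 52]
303 212
[[100 101 101  99  99 100 102 100 101 100 101 103  99 132 164 164 162]
 [153 153 153 152 153 153 154 154 153 154 153 155 153 139 157 164 162]
 [188 189 187 188 188 188 189 188 187 188 189 189 188 172 153 163 164]
 [201 200 201 200 200 199 185 148 126 148 183 200 199 178 152 164 164]
 [198 198 199 199 197 163  85  82  91  95  92 163 195 175 150 165 163]
 [200 201 200 200 193  92 104 124 123 122 121 112 172 177 148 163 163]
 [202 201 2
[... 1002 characters left out ...]
160 150 176 174 113 122 122 121 120 104  87 182 199 199 198]
 [160 161 160 148 174 150 125 125 122 121 121 122 101 169 201 201 200]
 [161 160 160 155 173 135 126 140 156 152 126 122 114 159 202 202 203]
 [159 159 159 152 173 142 132 166 167 167 157 123 124 179 203 203 203]
 [158 160 159 151 171 160 137 166 168 169 161 127 134 193 201 201 200]
 [159 160 159 153 170 184 145 155 166 164 147 132 162 199 199 191 139]
 [159 159 159 159 168 195 187 155 144 141 146 167 198 200 182 125  86]
 [158 157 158 158 167 195 200 200 195 194 200 200 200 169  93  86  84]
 [160 158 158 155 160 193 199 199 198 199 199 198 167  91  85  95 124]
 [159 157 158 157 161 195 201 202 201 201 200 171  93  83 104 143 172]]
```

send_rows(delta_pos=[[0.0005,-0.0002,0],[0.0005,-0.0002,-0.002],[0.0005,-0.0002,-0.004],[0.0005,-0.0002,-0.006],[0.0005,-0.0002,-0.008],[0.0005,-0.0002,-0.0095],[0.0005,-0.0002,-0.0105],[0.0005,-0.0002,-0.0105],[0.0005,-0.0002,-0.0105]], dr=[[0,0,0],[0,0,0],[0,0,0],[0,0,0],[0,0,0],[0,0,0],[0,0,0],[0,0,0],[0,0,0]], fingers=[1,1,1,1,1,1,1,1,1])

```text
clock: 25.12
position: [602.5, 1.0, 57.7]
eef_rot: [3.142, -0.0, 2.888]
contact_force: [-0.2, -0.3, -0.7]
width: 0.455
grip_force: 15.0
```

```bash
python3 m.py
```

```text
25.12 mount xyz [15.3  -1.29] 57.73 F [-0.11 -0.31] -0.73 M [-0.01  0.02 -0.03] rot [ 3.1415e+00 -1.0000e-04  2.8877e+00]
```

send_rows(delta_pos=[[0,0,-0.0008],[0,0,-0.0008],[0,0,-0.0008]], dr=[[0,0,0],[0,0,0],[0,0,0]], fingers=[1,1,1])

```text
clock: 25.37
position: [602.5, 1.1, 57.2]
eef_rot: [3.141, 0.0, 2.888]
contact_force: [0.5, -0.2, -0.5]
width: 0.453
grip_force: 15.0
```

```bash
python3 m.py
```

```text
25.37 mount xyz [15.32 -1.27] 57.17 F [ 0.53 -0.07] -0.51 M [0.03 0.03 0.07] rot [3.1415 0.     2.8878]
```

send_rows(delta_pos=[[0,0,-0.0004],[0,0,-0.0004],[0,0,-0.0004],[0,0,-0.0004],[0,0,-0.0004],[0,0,-0.0004],[0,0,-0.0004],[0,0,0.01],[0,0,0.04],[0,0,0.08],[0,0,0.12],[0,0,0.16],[0,0,0.16],[0,0,0.16],[0,0,0.16]], dr=[[0,0,0],[0,0,0],[0,0,0],[0,0,0],[0,0,0],[0,0,0],[0,0,0],[0,0,0],[0,0,0],[0,0,0],[0,0,0],[0,0,0],[0,0,0],[0,0,0],[0,0,0]], fingers=[1,0.4,0.3,0.2,0,0,0,0,0,0,0,0,0,0,0])

```text
clock: 26.62
position: [602.3, 1.1, 185.0]
eef_rot: [3.141, -0.0, 2.888]
contact_force: [0.5, -0.2, -1.2]
width: 1.0
grip_force: 0.0
```

Run:
```python
from h import *
exec(open("m.py").read())
c=shot("wrist","w12.png");g=cv2.cvtColor(c["frame"],4);g=cv2.cvtColor(g,cv2.COLOR_BGR2GRAY)
S=np.array([604.8,1.3,0]);a=2.888;X=np.array([np.cos(a),np.sin(a),0]);Y=np.array([np.sin(a),-np.cos(a),0])
H=cv2.getPerspectiveTransform(np.float32([proj(c,S+i*X*30+j*Y*30+[0,0,66]) for i,j in((1,-1),(1,1),(-1,1),(-1,-1))]),np.float32([(0,0),(240,0),(240,240),(0,240)]))
w=cv2.warpPerspective(g,H,(240,240))   # 4 px/mm at bearing-top plane
print(w[120,::6].tolist());print(w[::6,120].tolist())
for t in (80,110): 
    cs,_=cv2.findContours((w<t).astype(np.uint8),cv2.RETR_LIST,cv2.CHAIN_APPROX_NONE)
    for k in cs:
        if len(k)>60: e=cv2.fitEllipse(k);print(t,np.round(e[0],1),np.round(e[1],1))
cs=cv2.HoughCircles(w,cv2.HOUGH_GRADIENT,1,8,param1=120,param2=14,minRadius=6,maxRadius=12);print(None if cs is None else cs[0][:12].round())
```

```text
26.62 mount xyz [15.02 -1.27] 184.96 F [ 0.59 -0.08] -1.17 M [ 0.02  0.01 -0.06] rot [ 3.1414e+00 -3.0000e-04  2.8879e+00]
[144, 154, 154, 154, 154, 159, 180, 171, 172, 135, 53, 42, 55, 145, 156, 84, 65, 65, 63, 63, 61, 61, 62, 63, 63, 75, 146, 159, 55, 40, 41, 118, 169, 168, 179, 154, 160, 160, 161, 161]
[141, 102, 84, 128, 179, 140, 107, 165, 164, 62, 44, 46, 118, 170, 108, 65, 63, 64, 64, 64, 61, 63, 64, 66, 77, 118, 172, 103, 44, 43, 87, 163, 168, 121, 87, 121, 127, 119, 122, 121]
80 [120.6 115.7] [58.3 59.7]
80 [120.5 116.3] [93.9 94.4]
80 [120.5 116.3] [125.1 125.3]
110 [120.5 116.6] [64.5 64.9]
110 [120.5 116.6] [90.8 91. ]
110 [120.5 116.6] [128.8 128.9]
110 [115.5 -10.3] [ 89.6 112.2]
110 [116.6  11. ] [ 10.7 291.2]
None
```

```bash
python3 -c "
from station import env
print(env.job_done())"
```

```text
the job is handed in; nothing more can be done
None
```

The nest is wedged in the mount at about 16 N, and the bearing was released flat between the four pins. The job was handed in at about 27 s with the arm clear; no verdict came back, and the last check was measured from a wrist-camera frame, not viewed.

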